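# Push one heel block out of the sprung dispenser and make up the repair tray

### The arm

A 7-joint arm with a two-finger parallel gripper is mounted at the origin on a cart in front of the work surface, level with it; the furniture and walls round the work are solid. World frame = base frame: x ahead of the robot, y to its left, z up, the work surface at z = 0. Lengths are in m, angles in rad, forces in N, time in s.
With the tool pointing down it reaches from about 0.425 to 1.025 m from the base axis. Payload 3.6 kg.
Tool frame: the origin (TCP) lies midway between the tips of the shut fingers; the grasp point (between the pads) lies 19 mm behind it (bot.grip_point_offset is the distance from the TCP to the grasp point, in m); z points along the fingers, y is the line along which they close (so a half turn about z gives the same grasp; the last joint's range is limited). The gripper opens to 85 mm and grips with 20 to 120 N. Pads are 22 mm wide; open, the fingers measure 114 mm over their backs; the gripper's body (76 mm by 85 mm) begins 54 mm behind the grasp point. The pads swing forward as they close: fully open they stand 13 mm farther back than shut.
Start: joints at [-1.399, 0.591, 0.048, 1.609, -0.033, 0.943, -0.034], TCP at [0.19, 0.7, 0.231] pointing down, gripper open.
Joint ranges: [-2.69, 2.69], [-0.47, 2.24], [-1.27, 1.36], [0.19, 2.51], [-1.53, 4.68], [0.08, 2.07], [-3.09, 3.09]. Speed limits (rad/s): [2.57, 2.57, 3.14, 3.14, 3.14, 3.14, 3.14].

### API

Orientations are given as a 3x3 rotation matrix whose columns are the frame's x, y, z axes.
In Python, from bench import bot, vision, finder gives the robot as it stands. The module is installed in compiled form; this text tells all that it offers.
- The arm moves only by the tool play_rows, never from a script. Its argument "increments" is a list of rows, each an object with "travel": the shift along the world's x, y, z scaled (see below), a list of three; "twist": the turn, a rotation vector about the world's x, y, z scaled (see below), a list of three; "grip": the closure, from -1 (fully open) to 1 (shut). A call has 1 to 10 rows; each row is the pose to reach, as a shift and turn from the pose commanded when the call began; what a row does not reach only later rows make up. The controller multiplies each number of a shift by 0.12 m and each number of a turn by 60 degrees. A row lasts 1/8 s, in which the tool goes at most 62.5 mm and 10.7 degrees, less where a joint would pass 70% of its speed; a pose out of reach is approached as far as the arm can. A call with a number of a shift or a turn outside -1 to 1 is refused whole. A call with a gripper value outside its range is refused whole. The fingers move at their own pace and stop on an object; the grip force is fixed at half the most. Time passes only in rows, so rows that repeat a pose let the fingers close. It gives the time, the measured TCP pose, the force, the opening and the grip force at its end, in the units of the state.
- bot.sense(): the state, without advancing time (a new reading comes with each control period).
- vision.grab_frame(name): name is "side" or "top" or "wrist"; returns (picture, depth): 400x640x3 uint8, blue, green, red; 400x640 float32, m along the optical axis (not along the pixel's ray), 0 where there is no reading.
- vision.camera_model(name): a dict with "fx", "fy", "cx", "cy" (pixels), "k1" (the pictures are not rectified: a ray, as slopes to the right and down, at radius r is drawn at 1 + k1 r^2 times it, then the intrinsics apply), "extrinsics" (4x4, takes a point from world to camera coordinates). Camera axes: x right, y up, looking along -z (the intrinsics and any distortion apply to the point x, -y, -z); pixel columns grow to the right and rows downward; lengths in m; the calibration is good to about 2 mm. A picture is of the moment at which its call begins: read the wrist's pose just before it. camera_model takes no time and is no camera call; for the wrist camera it gives the pose at the moment of the call.
- bot.close_job(): hands the job in; it is judged then, once.
Trained networks look in the newest picture that a camera, given by its name, has taken for a name from the list of things; names that differ only in an ending like _2 or _b are one class to them, and where a whole thing is asked for, a point or a joint stands for the part that bears it (a point fixed in the world has none). Each returns a list of dicts, best first, with "score" (0 to 1); they miss things now and then, are a little off and sometimes report something else, mostly with a low value. They report only what shows in the picture. A call takes as long as a camera call. They do not tell look-alikes from the thing itself.
- finder.recognise(camera, name): "rect" ([left, top, right, bottom] in pixels, round what is visible of it).
- finder.cut_out(camera, name): "region" (400x640 bool, what is visible of it) and "rect" ([left, top, right, bottom] in pixels, round what is visible of it).
- finder.landmark_of(camera, name): "location" ([column, row] in pixels: a listed point, or the origin of a listed thing).
The state is a dict: "clock": time; "q": joint angles; "dq": joint speeds; "joint_efforts": joint torques, N m; "ee_pos": TCP position; "ee_rot": TCP orientation; "contact_force": force on the tool from outside, world axes, zero at the start; "torque": the same for the moment, N m; "grip_width": finger opening in m; "grip_force": force on a finger pad.
Only numpy, scipy, OpenCV 4.12 (cv2) and the standard library are available. Lean on these libraries where they do the work, as an engineer would, in place of code of your own. Each camera call takes 0.05 s, during which the arm holds its last target. There are 200 camera calls.

### The job

Make up the yellow tray for the next heel repair. First take the wooden sanding block off the outfeed plate of the green heel-block dispenser and lay it flat on the tray's floor, leaving room beside it; then push the dispenser's red sprung paddle fully in, so that a single black heel block slides out, and let the paddle spring all the way back. Lay that heel block flat on the tray floor beside the sanding block, let go, and leave the spare block in the dispenser and the bottle, pot and creme jar alone.

Things in the scene. Friction and masses are not known exactly. Their poses are not given: they have to be found in the camera images.
- heel_dispenser: Fixed. Base plate x -115 to 155, y -65 to 65 mm, its top (deck) at z 12. Origin on the bench under the magazine's centre; +x is the push direction. Magazine: green walls 4 mm thick, outside x -30 to 30, y -35 to 35, top at z 58, open above; clear front wall at x 26 to 30 over a 23 mm high gate. Deck from x 30 to 155 is the bare outfeed plate.
- pusher (a joint): Sprung pusher, travel in m along the dispenser's +x: 0 = sprung back (rest), 0.062 = fully in (end stop). Spring 6 N at rest, 10 N fully in. Fully in, it has pushed the lower block 4 mm clear of the gate, the block's centre at about x = 60 mm in the dispenser frame. It springs back when let go.
- paddle (a point): Centre of the rear face of the upright red paddle with its black rubber pad (52 x 37 mm), which moves with the pusher: push here along the dispenser's +x. Paddle 66 mm wide, from 15 to 62 mm above the bench; this point at 45 mm. At rest it lies at x = -106 mm in the dispenser frame. Axes as the dispenser's.
- outfeed (a point): Middle of the outfeed plate, on its top face, 90 mm in front of the magazine's centre. Axes as the dispenser's.
- heel_block_0: Lower of two heel blocks stacked in the magazine, black rubber, 50 x 60 x 20 mm (x, y, z), 60 g. Origin at the centre of its underside. It is the one that comes out.
- heel_block_1: Upper heel block of the stack, the same; stays in the magazine as the spare.
- sander (a point): Wooden sanding block, 58 x 100 x 29 mm (x, y, z), lying at the start on the outfeed plate. This point is the centre of its underside; axes along its sides.
- tray_floor (a point): Yellow parts tray, loose, 110 x 180 x 32 mm outside. This point is the centre of its inner floor, 3 mm above the bench; x along the tray's short side, y along the long side. Inside 104 x 174 mm, walls 3 mm thick and 29 mm high above the floor.
- solvent_bottle: Bystander: blue plastic bottle with a bent spout, 65 x 104 x 189 mm, origin at the centre of its outline on the bench.
- glue_pot: Bystander: open grey metal pot, 79 mm across, 76 mm high, origin at the centre of its underside.
- creme_jar: Bystander: white jar with a black lid, 52 mm across, 58 mm high, origin at the centre of its underside.
Things that resemble listed ones, but are neither listed nor needed, are in the scene too. What is shaped like the part that bears sander but blue is not meant.

How it is judged:
By the outcome, as a careful person would: the job done as asked, in the order asked, and still so for the second after the job is handed in, with the robot touching nothing.
It also fails if it takes over 72 s, if anything falls off the work surface, if the arm or the gripper's body presses on something with over 40 N, if the wrist force passes 120 N, or if a joint passes its speed limit or range.

## Working session

There is one attempt and no reset: what is moved stays moved. The work goes in short steps, Python scripts to look and compute and a tool call to move; the robot and the scene stay as the last step left them, time stands still between calls to the robot, and variables do not carry over. Pictures are saved under pics/ and viewed, at most 10 in all, crops included, and the job is handed in when it is done.

Besides the shell and the picture viewer there is one more tool, called as a command line: name --argument value ..., lists and objects as JSON in quotes. play_rows: Moves the arm, as the interface text tells. Shifts and turns lie within -1 to 1; 1 stands for 0.12 m of shift or 60 degrees of turn. Its arguments: {"type":"object","properties":{"increments":{"type":"array","items":{"type":"object","properties":{"travel":{"type":"array","items":{"type":"number"}},"twist":{"type":"array","items":{"type":"number"}},"grip":{"type":"number"}}}}},"required":["increments"]}

```bash
mkdir -p pics; cat > h.py <<'E'
import numpy as np, cv2
from bench import bot, vision, finder
def ray(cam,px):
    m=vision.camera_model(cam); K=np.array([[m['fx'],0,m['cx']],[0,m['fy'],m['cy']],[0,0,1.]])
    p=cv2.undistortPoints(np.array(px,float).reshape(-1,1,2),K,np.array([m['k1'],0,0,0,0.])).reshape(-1,2)
    T=np.linalg.inv(np.array(m['extrinsics'])); return p,T
def deproj(cam,px,depth):
    p,T=ray(cam,px); d=np.array([depth[int(round(v)),int(round(u))] for u,v in np.array(px).reshape(-1,2)])
    c=np.c_[p[:,0]*d,-p[:,1]*d,-d]; return c@T[:3,:3].T+T[:3,3]
def plane(cam,px,z):
    p,T=ray(cam,px); r=np.c_[p[:,0],-p[:,1],-np.ones(len(p))]@T[:3,:3].T
    return T[:3,3]+r*((z-T[2,3])/r[:,2])[:,None]
def cloud(cam,mask,depth):
    v,u=np.nonzero(mask&(depth>0)); return deproj(cam,np.c_[u,v],depth)
E
python3 - <<'E'
from h import *
np.set_printoptions(precision=4,suppress=True)
for c in ("top","side"):
    p,d=vision.grab_frame(c); cv2.imwrite(f"pics/{c}.png",p); np.save(f"pics/{c}d.npy",d)
    for n in ["heel_dispenser","paddle","outfeed","sander","tray_floor","solvent_bottle","glue_pot","creme_jar"]:
        for f in finder.landmark_of(c,n)[:3]:
            l=f['location']; print(c,n,round(f['score'],2),np.round(l),deproj(c,[np.clip(l,0,[639,399])],d)[0])
print(bot.sense())
E
```

```text
top heel_dispenser 0.57 [361. 212.] [ 0.5144 -0.306   0.0562]
top heel_dispenser 0.3 [367. 240.] [ 0.4184 -0.3265  0.0589]
top paddle 0.75 [369. 242.] [ 0.4132 -0.3397  0.0128]
top outfeed 0.6 [355. 186.] [ 0.6064 -0.2897  0.0405]
top sander 0.94 [444. 242.] [ 0.4128 -0.6036  0.0252]
top sander 0.6 [352. 189.] [ 0.5953 -0.2777  0.0423]
top tray_floor 0.56 [184. 182.] [ 0.6273  0.3043 -0.0005]
top solvent_bottle 0.91 [323. 227.] [ 0.4601 -0.1699  0.1165]
top glue_pot 0.6 [394. 176.] [ 0.6426 -0.4277  0.0481]
top creme_jar 0.62 [407. 215.] [ 0.5042 -0.467   0.057 ]
side heel_dispenser 0.73 [330. 188.] [ 0.5073 -0.1753  0.0863]
side paddle 0.64 [353. 180.] [ 0.4226 -0.3256  0.0321]
side paddle 0.32 [328. 182.] [ 0.5162 -0.2692  0.0539]
side outfeed 0.77 [310. 188.] [ 0.5872 -0.2472  0.0392]
side sander 0.67 [354. 155.] [ 0.4146 -0.5634  0.0167]
side sander 0.53 [300. 190.] [ 0.6219 -0.239   0.0347]
side tray_floor 0.75 [284. 303.] [0.6189 0.2904 0.0045]
side solvent_bottle 0.68 [342. 207.] [ 0.4623 -0.1458  0.024 ]
side glue_pot 0.82 [298. 172.] [ 0.6436 -0.3914  0.0247]
side creme_jar 0.64 [332. 167.] [ 0.5054 -0.4448  0.0195]
{'clock': 0.9, 'q': array([-1.3985,  0.5912,  0.0484,  1.6085, -0.0333,  0.9427, -0.0337]), 'dq': array([-0.0009,  0.0003, -0.0004, -0.0004,  0.0001,  0.0009,  0.0017]), 'joint_efforts': array([  0.0002, -54.863 ,   1.5463, -19.8541,   0.0094,   0.0015,
         0.    ]), 'ee_pos': array([0.1904, 0.6996, 0.2313]), 'ee_rot': array([[-0.9649,  0.2626,  0.    ],
       [ 0.2626,  0.9649,  0.    ],
       [-0.    ,  0.    , -1.    ]]), 'contact_force': array([-0.4444,  0.2077, -0.2865]), 'torque': array([-0.0018, -0.0267, -0.0072]), 'grip_force': 0.0, 'grip_width': 0.08536065761876058}
```

View pics/top.png

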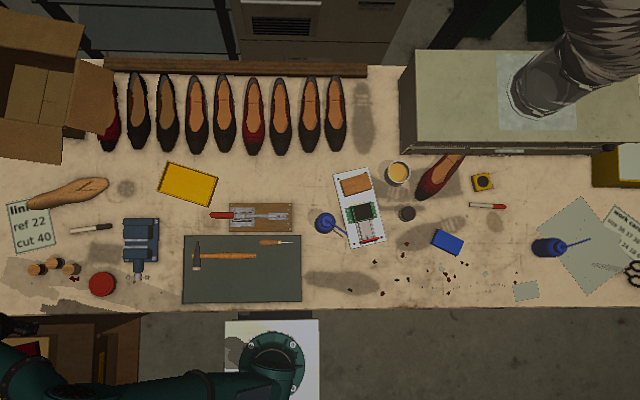

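View pics/side.png

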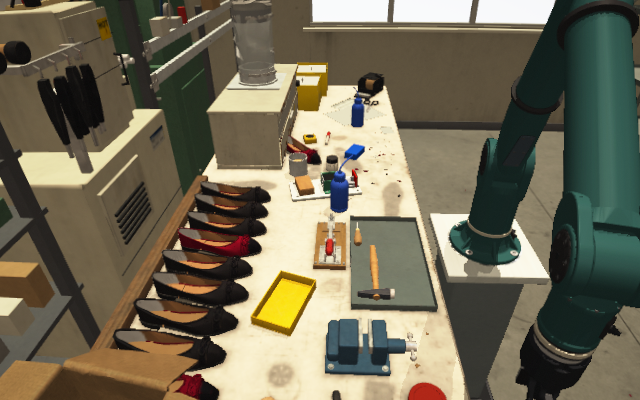

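The top view shows the dispenser at (358,210) with a brown block on its plate at (354,184), and the yellow tray at (187,184). Things that could be taken for the sander: the wooden block (354,184) and the blue block (447,242). For the bottle: (324,222) and one at (548,247). For the tray: the yellow bin (615,165). I choose the wooden block at (354,184).

```bash
python3 - <<'E'
from h import *
np.set_printoptions(precision=4,suppress=True)
p=cv2.imread("pics/top.png"); d=np.load("pics/topd.npy")
cv2.imwrite("pics/crop.png",cv2.resize(p[155:265,290:430],None,fx=5.4,fy=5.4,interpolation=cv2.INTER_CUBIC))
def rect(name,idx,z):
    cs=[c for c in finder.cut_out("top",name) ]
    for c in cs[:3]:
        pc=cloud("top",c['region'],d); print(name,round(c['score'],2),c['rect'],c['region'].sum(),'zpct',np.percentile(pc[:,2],[5,50,90]))
        cn=max(cv2.findContours(c['region'].astype(np.uint8),0,1)[0],key=len).reshape(-1,2)
        w=plane("top",cn,z)[:,:2]; r=cv2.minAreaRect((w*1000).astype(np.float32)); print('   rect mm',r, 'corners',cv2.boxPoints(r).round().tolist())
rect("sander",0,.041); rect("tray_floor",0,.032); rect("heel_dispenser",0,.012); rect("heel_block_1",0,.052);rect("paddle",0,.06)
for n,z in(("solvent_bottle",.1),("glue_pot",.076),("creme_jar",.058)): rect(n,0,z)
E
```

```text
sander 0.72 [339.3, 177.1, 370.2, 195.2] 478 zpct [0.0315 0.0411 0.047 ]
   rect mm ((612.2243041992188, -289.9976501464844), (59.09694290161133, 102.34347534179688), 16.138504028320312) corners [[570.0, -249.0], [598.0, -347.0], [655.0, -331.0], [626.0, -233.0]]
sander 0.57 [430.7, 230.5, 465.0, 256.8] 488 zpct [0.0162 0.0284 0.0343]
   rect mm ((413.50177001953125, -606.0753173828125), (101.08377838134766, 59.869483947753906), 64.25882720947266) corners [[365.0, -639.0], [419.0, -665.0], [462.0, -574.0], [408.0, -548.0]]
tray_floor 0.9 [152.1, 159.3, 215.1, 212.0] 1725 zpct [-0.0043  0.0035  0.0234]
   rect mm ((615.5422973632812, 286.5928649902344), (182.86941528320312, 110.20912170410156), 71.40802001953125) corners [[534.0, 217.0], [639.0, 182.0], [697.0, 356.0], [592.0, 391.0]]
heel_dispenser 0.76 [335.2, 169.0, 384.2, 252.1] 1888 zpct [0.0056 0.0144 0.0393]
   rect mm ((536.5556640625, -306.61712646484375), (268.7446594238281, 129.65338134765625), 13.0225191116333) corners [[391.0, -274.0], [420.0, -400.0], [682.0, -339.0], [653.0, -213.0]]
heel_dispenser 0.17 [396.6, 207.4, 4
[... 1145 characters left out ...]
931640625, -196.22311401367188), (107.8836898803711, 67.66295623779297), 87.30793762207031) corners [[438.0, -249.0], [505.0, -252.0], [510.0, -144.0], [443.0, -141.0]]
glue_pot 0.78 [384.6, 161.6, 407.5, 187.2] 479 zpct [0.0244 0.0476 0.0728]
   rect mm ((647.0255126953125, -430.1932678222656), (72.81983947753906, 92.35771179199219), 44.345115661621094) corners [[589.0, -423.0], [653.0, -489.0], [705.0, -438.0], [641.0, -372.0]]
creme_jar 0.62 [400.1, 208.8, 416.8, 220.3] 216 zpct [0.0147 0.0551 0.0615]
   rect mm ((510.5248718261719, -461.96844482421875), (53.19264602661133, 57.47058868408203), 43.843746185302734) corners [[471.0, -460.0], [511.0, -501.0], [550.0, -464.0], [510.0, -423.0]]
```

View pics/crop.png

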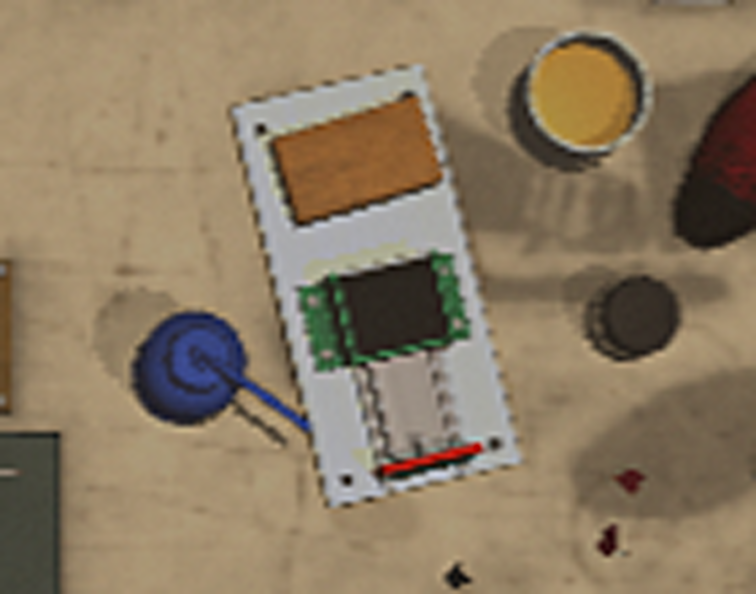

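The crop confirms the wooden sander on the plate at about (355,183), with the red paddle at the near end (370,240). I work from dispenser origin ≈ (0.517,-0.311), yaw 13°; sander (0.612,-0.290), yaw 16°; tray (0.615,0.287), yaw -18.4°. Now I move.

play_rows --increments '[{"travel": [1, -0.8, 0.5], "twist": [0, 0, -0.5], "grip": -1}, {"travel": [1, -0.8, 0.5], "twist": [0, 0, -0.5], "grip": -1}, {"travel": [1, -0.8, 0.5], "twist": [0, 0, -0.5], "grip": -1}, {"travel": [1, -0.8, 0.5], "twist": [0, 0, -0.5], "grip": -1}]'

```text
clock: 1.8
ee_pos: [0.3158, 0.6011, 0.2934]
ee_rot: [[-0.699, 0.715, 0.004], [0.715, 0.699, 0.002], [-0.002, 0.004, -1.0]]
contact_force: [-0.5, 0.7, -0.2]
grip_width: 0.0854
grip_force: 0.0
```

play_rows --increments '[{"travel": [1, -1, 0], "twist": [0, 0, -0.48], "grip": -1}, {"travel": [1, -1, 0], "twist": [0, 0, -0.48], "grip": -1}, {"travel": [1, -1, 0], "twist": [0, 0, -0.48], "grip": -1}, {"travel": [1, -1, 0], "twist": [0, 0, -0.48], "grip": -1}]'

```text
clock: 2.3
ee_pos: [0.4334, 0.4801, 0.2912]
ee_rot: [[-0.27, 0.963, 0.002], [0.963, 0.27, -0.002], [-0.002, 0.001, -1.0]]
contact_force: [0.2, -0.3, 0.6]
grip_width: 0.0856
grip_force: 0.0
```

play_rows --increments '[{"travel": [1, -1, 0], "twist": [0, 0, 0], "grip": -1}, {"travel": [1, -1, 0], "twist": [0, 0, 0], "grip": -1}, {"travel": [1, -1, 0], "twist": [0, 0, 0], "grip": -1}, {"travel": [1, -1, 0], "twist": [0, 0, 0], "grip": -1}]'

```text
clock: 2.8
ee_pos: [0.5527, 0.361, 0.2911]
ee_rot: [[-0.272, 0.962, 0.001], [0.962, 0.272, -0.001], [-0.002, 0.001, -1.0]]
contact_force: [-0.6, -0.4, -0.4]
grip_width: 0.0856
grip_force: 0.0
```

```bash
cat > tray.py <<'E'
from h import *
np.set_printoptions(precision=4,suppress=True)
p,d=vision.grab_frame("wrist"); cv2.imwrite("pics/w1.png",p)
m=vision.camera_model("wrist"); print(np.linalg.inv(m['extrinsics']))
c=finder.cut_out("wrist","tray_floor")
for k in c[:2]:
    pc=cloud("wrist",k['region'],d); print(k['score'],k['rect'])
    r=cv2.minAreaRect((pc[:,:2]*1000).astype(np.float32)); print(r,cv2.boxPoints(r))
    f=pc[pc[:,2]<.010]; print('floor',cv2.minAreaRect((f[:,:2]*1000).astype(np.float32)),np.median(f[:,2]))
    t=pc[pc[:,2]>.027]; print('rim',cv2.minAreaRect((t[:,:2]*1000).astype(np.float32)),np.percentile(t[:,2],[50,98]))
E
python3 tray.py
```

```text
[[ 0.9615 -0.2622 -0.0817  0.529 ]
 [ 0.2746  0.9174  0.2879  0.4383]
 [-0.0006 -0.2993  0.9542  0.434 ]
 [ 0.      0.      0.      1.    ]]
0.91 [275.9, 143.3, 417.4, 288.4]
((613.6603393554688, 287.4219970703125), (197.18165588378906, 125.68511962890625), 72.53250122070312) [[524.1221 212.2406]
 [644.0115 174.5143]
 [703.1985 362.6034]
 [583.3091 400.3297]]
floor ((613.5468139648438, 287.4402770996094), (197.1959228515625, 125.65383911132812), 72.61556243896484) 0.0029103073577052274
rim ((610.1090698242188, 297.2515869140625), (180.5572509765625, 110.49607849121094), 72.46070098876953) [0.0314 0.0334]
```

View pics/w1.png

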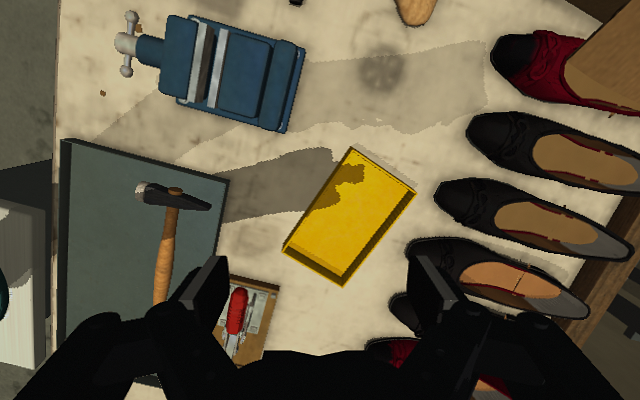

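The wrist view shows the tray at (350,215), clear of everything. I refine its pose from the saved picture and carry on.

```bash
python3 - <<'E'
from h import *
p=cv2.imread("pics/w1.png"); hsv=cv2.cvtColor(p,cv2.COLOR_BGR2HSV)
m=cv2.inRange(hsv,(20,170,40),(35,255,255)); 
cn=max(cv2.findContours(m,0,1)[0],key=cv2.contourArea).reshape(-1,2)
for z in(.032,.0):
    print(z,cv2.minAreaRect((plane("wrist",cn,z)[:,:2]*1000).astype(np.float32)))
print(m.sum()/255, cv2.boundingRect(cn))
E
```

```text
0.032 ((608.3253784179688, 299.2754211425781), (180.4437255859375, 113.66568756103516), 72.4371566772461)
0.0 ((614.757080078125, 288.075927734375), (194.81141662597656, 122.71623992919922), 72.43714904785156)
9721.0 (282, 146, 136, 142)
```

play_rows --increments '[{"travel": [0.3, -1, 0], "twist": [0, 0, 0], "grip": -1}, {"travel": [0.3, -1, 0], "twist": [0, 0, 0], "grip": -1}, {"travel": [0.3, -1, 0], "twist": [0, 0, 0], "grip": -1}]'

```text
clock: 3.28
ee_pos: [0.5872, 0.2391, 0.2916]
ee_rot: [[-0.27, 0.963, 0.001], [0.963, 0.27, -0.002], [-0.002, -0.0, -1.0]]
contact_force: [0.0, 0.3, 0.3]
grip_width: 0.0852
grip_force: 0.0
```

play_rows --increments '[{"travel": [0, -1, 0], "twist": [0, 0, 0], "grip": -1}, {"travel": [0, -1, 0], "twist": [0, 0, 0], "grip": -1}]'

```text
clock: 3.52
ee_pos: [0.5856, 0.127, 0.2909]
ee_rot: [[-0.283, 0.959, -0.001], [0.959, 0.283, 0.002], [0.002, -0.0, -1.0]]
contact_force: [0.7, 0.1, -0.6]
grip_width: 0.0854
grip_force: 0.0
```

play_rows --increments '[{"travel": [0, -1, 0], "twist": [0, 0, 0], "grip": -1}, {"travel": [0, -1, 0], "twist": [0, 0, 0], "grip": -1}]'

```text
clock: 3.78
ee_pos: [0.5864, 0.006, 0.2911]
ee_rot: [[-0.281, 0.96, -0.0], [0.96, 0.281, 0.002], [0.002, 0.001, -1.0]]
contact_force: [0.4, -0.5, -0.7]
grip_width: 0.0852
grip_force: 0.0
```

play_rows --increments '[{"travel": [0, -1, 0], "twist": [0, 0, 0], "grip": -1}, {"travel": [0, -1, 0], "twist": [0, 0, 0], "grip": -1}, {"travel": [0, -1, 0], "twist": [0, 0, 0], "grip": -1}, {"travel": [0, -1, 0], "twist": [0, 0, 0], "grip": -1}]'

```text
clock: 4.28
ee_pos: [0.5872, -0.1127, 0.2909]
ee_rot: [[-0.28, 0.96, -0.0], [0.96, 0.28, 0.002], [0.002, 0.0, -1.0]]
contact_force: [0.6, 1.1, 0.0]
grip_width: 0.085
grip_force: 0.0
```

```bash
python3 - <<'E'
from h import *
np.set_printoptions(precision=4,suppress=True)
for c in("top","side"):
    p=cv2.imread(f"pics/{c}.png"); d=np.load(f"pics/{c}d.npy"); hsv=cv2.cvtColor(p,cv2.COLOR_BGR2HSV)
    print(c,np.linalg.inv(vision.camera_model(c)['extrinsics'])[:3,3])
    m=cv2.inRange(hsv,(20,170,40),(35,255,255)); 
    if c=="top": m[:,300:]=0
    else: m[:240]=0
    cn=max(cv2.findContours(m,0,1)[0],key=cv2.contourArea).reshape(-1,2); print(cv2.boundingRect(cn))
    for z in(.032,.0): print(z,cv2.minAreaRect((plane(c,cn,z)[:,:2]*1000).astype(np.float32)))
    pc=cloud(c,m>0,d); t=pc[pc[:,2]>.024]; print('rim',len(t),cv2.minAreaRect((t[:,:2]*1000).astype(np.float32)),t[:,2].max())
p,d=vision.grab_frame("wrist"); cv2.imwrite("pics/w2.png",p); np.save("pics/w2d.npy",d)
for k in finder.cut_out("wrist","sander")[:2]:
    pc=cloud("wrist",k['region'],d); t=pc[pc[:,2]>.036]; print(k['score'],k['rect'],cv2.minAreaRect((t[:,:2]*1000).astype(np.float32)),np.median(t[:,2]))
E
```

```text
top [ 0.3526 -0.0357  1.7878]
(156, 161, 61, 46)
0.032 ((616.6842041015625, 286.62664794921875), (182.5428924560547, 109.60162353515625), 72.01460266113281)
0.0 ((621.4981079101562, 292.5010986328125), (185.8698272705078, 111.59910583496094), 72.01461791992188)
rim 146 ((443.71795654296875, 332.369140625), (648.8131103515625, 290.85675048828125), 0.6474789977073669) 0.7608477474823034
side [0.4716 1.0263 0.8297]
(251, 271, 65, 65)
0.032 ((612.727294921875, 305.1545715332031), (198.20709228515625, 119.3308334350586), 72.3775863647461)
0.0 ((618.3882446289062, 276.227294921875), (206.15777587890625, 124.11753845214844), 72.3775634765625)
rim 388 ((615.1024780273438, 294.6396179199219), (183.33306884765625, 112.04229736328125), 72.1259536743164) 0.03573772124885255
0.93 [280.9, 246.6, 318.9, 313.5] ((611.2088012695312, -289.52008056640625), (56.36998748779297, 99.42298126220703), 16.644149780273438) 0.041882584277078305
0.71 [123.3, 373.7, 166.2, 400.0] ((535.9607543945312, -133.30096435546875), (3.083681583404541, 0.8821294903755188), 29.336406707763672) 0.356952477945502
```

View pics/w2.png

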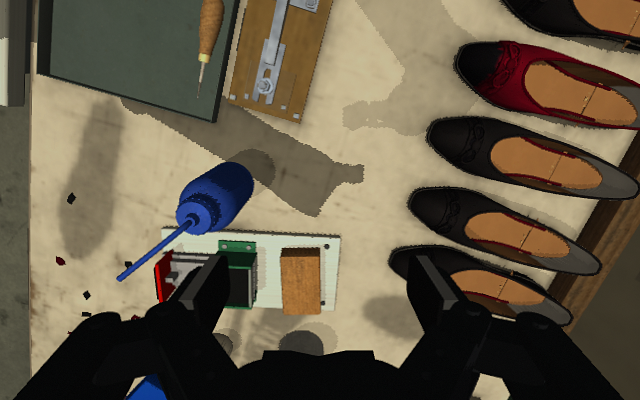

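Sander at (300,280) in the wrist view agrees with the top view: (0.611,-0.290), yaw 16.5°. The bottle's spout points toward the paddle, its tip at (120,278), so I'll check that before pushing. Over the sander and down:

```bash
python3 - <<'E'
from h import *
np.set_printoptions(precision=4,suppress=True)
print(bot.sense()['ee_pos'],bot.sense()['ee_rot'][:,1])
p=cv2.imread("pics/w2.png"); d=np.load("pics/w2d.npy"); hsv=cv2.cvtColor(p,cv2.COLOR_BGR2HSV)
m=cv2.inRange(hsv,(110,150,40),(130,255,255)); m[340:]=0; m[:150]=0
pc=cloud("wrist",m>0,d); a=np.radians(13); R=np.array([[np.cos(a),np.sin(a)],[-np.sin(a),np.cos(a)]])
q=np.c_[(pc[:,:2]-[.517,-.311])@R.T,pc[:,2]]
for i in np.argsort(q[:,1])[::60][:14]: print(q[i])
t=q[q[:,2]>.01];print(np.percentile(t,[1,99],axis=0))
E
```

```text
[ 0.5871 -0.1122  0.2908] [0.9597 0.281  0.    ]
[-0.0647  0.0909  0.1881]
[-0.0593  0.099   0.1889]
[-0.0487  0.1058  0.185 ]
[0.0016 0.1127 0.1117]
[-0.0386  0.1172  0.1841]
[0.0135 0.1208 0.1088]
[-0.0083  0.1237  0.1469]
[-0.03    0.1253  0.1812]
[0.0176 0.1265 0.1104]
[0.01   0.1281 0.1189]
[-0.0201  0.1295  0.176 ]
[0.0157 0.1306 0.1153]
[0.0216 0.1319 0.0942]
[-0.0168  0.1331  0.1746]
[[-0.0617  0.0965  0.0157]
 [ 0.0224  0.1717  0.1879]]
```

play_rows --increments '[{"travel": [0.21, -1, -0.5], "twist": [0, 0, 0], "grip": -1}, {"travel": [0.21, -1, -0.5], "twist": [0, 0, 0], "grip": -1}, {"travel": [0.21, -1, -0.5], "twist": [0, 0, 0], "grip": -1}]'

```text
clock: 4.75
ee_pos: [0.611, -0.2384, 0.2292]
ee_rot: [[-0.273, 0.962, -0.003], [0.962, 0.273, -0.001], [-0.0, -0.003, -1.0]]
contact_force: [-0.3, 0.2, 0.6]
grip_width: 0.0856
grip_force: 0.0
```

play_rows --increments '[{"travel": [0, -0.45, -0.5], "twist": [0, 0, 0], "grip": -1}, {"travel": [0, -0.45, -0.5], "twist": [0, 0, 0], "grip": -1}, {"travel": [0, -0.45, -0.5], "twist": [0, 0, 0], "grip": -1}, {"travel": [0, -0.45, -0.5], "twist": [0, 0, 0], "grip": -1}]'

```text
clock: 5.25
ee_pos: [0.6133, -0.288, 0.1726]
ee_rot: [[-0.278, 0.961, 0.002], [0.961, 0.278, 0.001], [0.0, 0.002, -1.0]]
contact_force: [-0.7, -0.6, -0.3]
grip_width: 0.0855
grip_force: 0.0
```

play_rows --increments '[{"travel": [0, -0.02, -0.5], "twist": [0, 0, 0], "grip": -1}, {"travel": [0, -0.02, -0.8], "twist": [0, 0, 0], "grip": -1}, {"travel": [0, -0.02, -0.8], "twist": [0, 0, 0], "grip": -1}, {"travel": [0, -0.02, -0.8], "twist": [0, 0, 0], "grip": -1}]'

```text
clock: 5.75
ee_pos: [0.6135, -0.2926, 0.0776]
ee_rot: [[-0.276, 0.961, 0.003], [0.961, 0.276, -0.001], [-0.002, 0.003, -1.0]]
contact_force: [0.2, 0.1, 1.5]
grip_width: 0.0852
grip_force: 0.0
```

play_rows --increments '[{"travel": [0, 0, -0.25], "twist": [0, 0, 0], "grip": -1}, {"travel": [0, 0, -0.5], "twist": [0, 0, 0], "grip": -1}, {"travel": [0, 0, -0.5], "twist": [0, 0, 0], "grip": -1}]'

```text
clock: 6.12
ee_pos: [0.6118, -0.2923, 0.0158]
ee_rot: [[-0.276, 0.961, -0.0], [0.961, 0.276, 0.001], [0.001, -0.0, -1.0]]
contact_force: [-0.1, 0.5, -0.2]
grip_width: 0.0856
grip_force: 0.0
```

play_rows --increments '[{"travel": [0, 0.01, -0.05], "twist": [0, 0, 0], "grip": -1}, {"travel": [0, 0.01, -0.05], "twist": [0, 0, 0], "grip": -1}, {"travel": [0, 0.01, -0.05], "twist": [0, 0, 0], "grip": 0.6}, {"travel": [0, 0.01, -0.05], "twist": [0, 0, 0], "grip": 0.6}, {"travel": [0, 0.01, -0.05], "twist": [0, 0, 0], "grip": 0.6}, {"travel": [0, 0.01, -0.05], "twist": [0, 0, 0], "grip": 0.6}, {"travel": [0, 0.01, -0.05], "twist": [0, 0, 0], "grip": 0.6}, {"travel": [0, 0.01, -0.05], "twist": [0, 0, 0], "grip": 0.6}]'

```text
clock: 7.12
ee_pos: [0.6124, -0.2921, 0.0104]
ee_rot: [[-0.275, 0.961, 0.002], [0.961, 0.275, -0.001], [-0.001, 0.001, -1.0]]
contact_force: [-0.1, 0.5, 6.4]
grip_width: 0.0568
grip_force: 65.4
```

play_rows --increments '[{"travel": [0, 0, 0.4], "twist": [0, 0, 0], "grip": 0.6}, {"travel": [0, 0, 0.8], "twist": [0, 0, 0], "grip": 0.6}, {"travel": [0, 0, 1], "twist": [0, 0, 0], "grip": 0.6}]'

```text
clock: 7.5
ee_pos: [0.6125, -0.2924, 0.1318]
ee_rot: [[-0.275, 0.961, 0.003], [0.961, 0.275, -0.002], [-0.002, 0.002, -1.0]]
contact_force: [0.8, -0.4, -0.4]
grip_width: 0.0572
grip_force: 64.8
```

play_rows --increments '[{"travel": [0, 0.4, 0.5], "twist": [0, 0, -0.1], "grip": 0.6}, {"travel": [0, 0.8, 0.9], "twist": [0, 0, -0.2], "grip": 0.6}, {"travel": [0, 1, 1], "twist": [0, 0, -0.28], "grip": 0.6}]'

```text
clock: 7.88
ee_pos: [0.6121, -0.1702, 0.2513]
ee_rot: [[0.017, 1.0, 0.002], [1.0, -0.017, 0.0], [0.0, 0.002, -1.0]]
contact_force: [0.2, 0.4, -1.0]
grip_width: 0.0571
grip_force: 64.9
```

play_rows --increments '[{"travel": [0, 0.5, 0], "twist": [0, 0, -0.1], "grip": 0.6}, {"travel": [0, 1, 0], "twist": [0, 0, -0.2], "grip": 0.6}, {"travel": [0, 1, 0], "twist": [0, 0, -0.28], "grip": 0.6}]'

```text
clock: 8.25
ee_pos: [0.6115, -0.0428, 0.2479]
ee_rot: [[0.295, 0.956, -0.003], [0.956, -0.295, 0.005], [0.004, -0.004, -1.0]]
contact_force: [-0.0, -0.5, -1.1]
grip_width: 0.0571
grip_force: 64.9
```

play_rows --increments '[{"travel": [0, 0.5, 0], "twist": [0, 0, 0], "grip": 0.6}, {"travel": [0, 1, 0], "twist": [0, 0, 0], "grip": 0.6}, {"travel": [0, 1, 0], "twist": [0, 0, 0], "grip": 0.6}]'

```text
clock: 8.62
ee_pos: [0.6109, 0.0769, 0.2478]
ee_rot: [[0.292, 0.957, -0.003], [0.957, -0.292, 0.004], [0.003, -0.004, -1.0]]
contact_force: [0.7, -0.5, 0.0]
grip_width: 0.0568
grip_force: 64.7
```

play_rows --increments '[{"travel": [0, 0.5, 0], "twist": [0, 0, 0], "grip": 0.6}, {"travel": [0, 1, 0], "twist": [0, 0, 0], "grip": 0.6}, {"travel": [0, 1, 0], "twist": [0, 0, 0], "grip": 0.6}, {"travel": [0, 1, 0], "twist": [0, 0, 0], "grip": 0.6}, {"travel": [0, 1, 0], "twist": [0, 0, 0], "grip": 0.6}]'

```text
clock: 9.25
ee_pos: [0.6117, 0.1856, 0.2494]
ee_rot: [[0.306, 0.952, -0.0], [0.952, -0.306, -0.001], [-0.001, 0.0, -1.0]]
contact_force: [0.1, -0.0, -1.3]
grip_width: 0.057
grip_force: 64.8
```

```bash
cat > rim.py <<'E'
from h import *
from scipy.optimize import least_squares
np.set_printoptions(precision=4,suppress=True)
s=bot.sense(); print(s['clock'],s['ee_pos'],s['ee_rot'][:,1],s['grip_width'])
p,d=vision.grab_frame("wrist"); import sys; cv2.imwrite(sys.argv[1],p)
hsv=cv2.cvtColor(p,cv2.COLOR_BGR2HSV); m=cv2.inRange(hsv,(20,170,30),(35,255,255)); 
pc=cloud("wrist",m>0,d); pc=pc[np.hypot(pc[:,0]-.613,pc[:,1]-.292)<.13]
t=pc[(pc[:,2]>.027)&(pc[:,2]<.04)]; r=cv2.minAreaRect((t[:,:2]*1000).astype(np.float32)); print('rim',len(t),r,np.median(t[:,2]))
f=pc[(pc[:,2]<.008)]; print('floor',len(f),cv2.minAreaRect((f[:,:2]*1000).astype(np.float32)))
for k in finder.cut_out("wrist","sander")[:1]:
    q=cloud("wrist",k['region'],d); z=np.median(q[:,2]); t=q[abs(q[:,2]-z)<.004]; print('sander',k['score'],z,cv2.minAreaRect((t[:,:2]*1000).astype(np.float32)))
E
python3 rim.py pics/w3.png
```

```text
9.25 [0.6117 0.1856 0.2494] [ 0.952  -0.3063  0.0002] 0.05700269523529297
rim 1279 ((613.1124267578125, 286.67254638671875), (168.05157470703125, 109.36980438232422), 72.05860900878906) 0.03215989593769386
floor 13757 ((611.1510620117188, 289.04473876953125), (181.88014221191406, 119.18036651611328), 72.12744140625)
sander 0.92 0.2805080997041284 ((613.0044555664062, 193.84800720214844), (87.33305358886719, 58.390506744384766), 72.68421173095703)
```

View pics/w3.png

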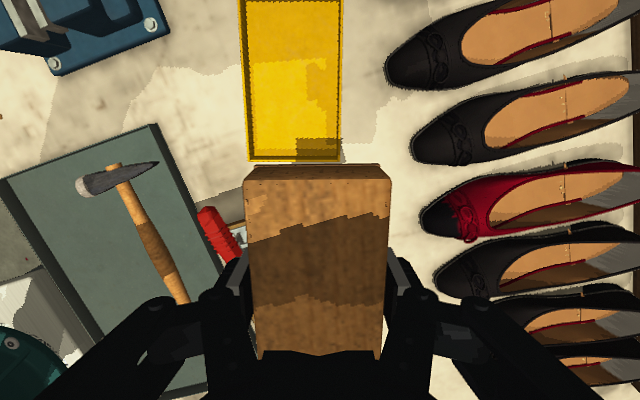

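The wrist view shows the tray at (293,80) ahead and the sander held square at (318,260). Tray centre refined to ≈ (0.615,0.292), yaw -17.9°. Next I set the sander in the tray's far end.

play_rows --increments '[{"travel": [0.05, 0.5, 0], "twist": [0, 0, 0], "grip": 0.6}, {"travel": [0.1, 1, -0.3], "twist": [0, 0, 0], "grip": 0.6}, {"travel": [0.1, 1, -0.6], "twist": [0, 0, 0], "grip": 0.6}, {"travel": [0.1, 1, -0.6], "twist": [0, 0, 0], "grip": 0.6}]'

```text
clock: 9.85
ee_pos: [0.6208, 0.3079, 0.1738]
ee_rot: [[0.302, 0.953, -0.007], [0.953, -0.302, -0.003], [-0.005, -0.006, -1.0]]
contact_force: [-0.7, 0.1, -0.9]
grip_width: 0.0569
grip_force: 64.8
```

play_rows --increments '[{"travel": [0, 0.13, -0.4], "twist": [0, 0, 0], "grip": 0.6}, {"travel": [0, 0.13, -0.8], "twist": [0, 0, 0], "grip": 0.6}, {"travel": [0, 0.13, -0.8], "twist": [0, 0, 0], "grip": 0.6}, {"travel": [0, 0.13, -0.8], "twist": [0, 0, 0], "grip": 0.6}]'

```text
clock: 10.35
ee_pos: [0.6262, 0.3224, 0.0843]
ee_rot: [[0.305, 0.952, 0.004], [0.952, -0.305, 0.001], [0.002, 0.004, -1.0]]
contact_force: [1.3, 0.2, -0.6]
grip_width: 0.0569
grip_force: 64.7
```

```bash
python3 rim.py pics/w4.png
```

```text
10.35 [0.6262 0.3224 0.0843] [ 0.9523 -0.3053  0.0038] 0.05691738993845188
rim 2412 ((615.6004028320312, 294.23138427734375), (177.0016326904297, 109.82872009277344), 72.23704528808594) 0.03258290148097877
floor 3408 ((627.3110961914062, 331.3663635253906), (99.2593765258789, 127.92517852783203), 72.68435668945312)
sander 0.8 0.11581860828491244 ((627.6973876953125, 331.06427001953125), (86.9642562866211, 58.25798034667969), 72.66896057128906)
```

View pics/w4.png

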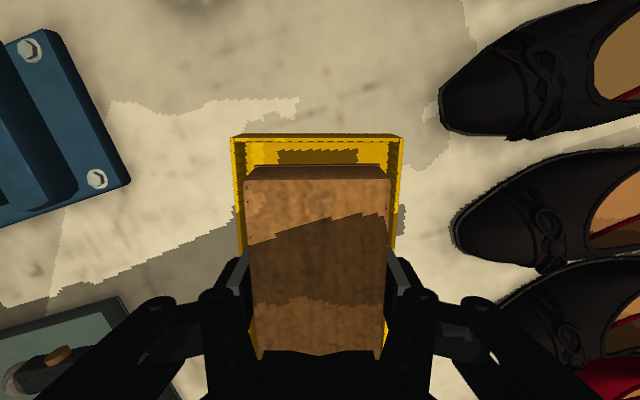

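The sander hovers centred over the tray, its far end at (320,165) about 3 mm inside the far wall at (320,137). I'll pull it back 3 mm and lower it.

play_rows --increments '[{"travel": [-0.01, -0.025, -0.2], "twist": [0, 0, 0], "grip": 0.6}, {"travel": [-0.01, -0.025, -0.4], "twist": [0, 0, 0], "grip": 0.6}, {"travel": [-0.01, -0.025, -0.55], "twist": [0, 0, 0], "grip": 0.6}, {"travel": [-0.01, -0.025, -0.62], "twist": [0, 0, 0], "grip": 0.6}, {"travel": [-0.01, -0.025, -0.62], "twist": [0, 0, 0], "grip": 0.6}]'

```text
clock: 11.08
ee_pos: [0.6222, 0.3208, 0.0062]
ee_rot: [[0.303, 0.953, -0.001], [0.953, -0.303, -0.001], [-0.001, -0.001, -1.0]]
contact_force: [0.1, 0.7, -0.4]
grip_width: 0.057
grip_force: 64.7
```

play_rows --increments '[{"travel": [0, 0, -0.03], "twist": [0, 0, 0], "grip": 0.6}, {"travel": [0, 0, -0.05], "twist": [0, 0, 0], "grip": 0.6}, {"travel": [0, 0, -0.05], "twist": [0, 0, 0], "grip": 0.6}]'

```text
clock: 11.45
ee_pos: [0.6229, 0.3211, 0.0014]
ee_rot: [[0.303, 0.953, 0.001], [0.953, -0.303, 0.0], [0.001, 0.001, -1.0]]
contact_force: [-0.3, 0.0, 0.1]
grip_width: 0.0568
grip_force: 65.0
```

play_rows --increments '[{"travel": [0.01, 0, -0.012], "twist": [0, 0, 0], "grip": 0.6}, {"travel": [0.01, 0, -0.012], "twist": [0, 0, 0], "grip": 0.6}]'

```text
clock: 11.7
ee_pos: [0.6229, 0.3211, 0.0014]
ee_rot: [[0.303, 0.953, -0.002], [0.953, -0.303, 0.001], [0.0, -0.002, -1.0]]
contact_force: [-4.8, -0.4, 10.4]
grip_width: 0.0573
grip_force: 66.0
```

play_rows --increments '[{"travel": [0, 0, 0], "twist": [0, 0, 0], "grip": -0.55}, {"travel": [0, 0, 0], "twist": [0, 0, 0], "grip": -0.55}, {"travel": [0, 0, 0], "twist": [0, 0, 0], "grip": -0.55}, {"travel": [0, 0, 0], "twist": [0, 0, 0], "grip": -0.55}]'

```text
clock: 12.2
ee_pos: [0.6236, 0.3209, -0.0008]
ee_rot: [[0.303, 0.953, -0.0], [0.953, -0.303, -0.0], [-0.0, -0.0, -1.0]]
contact_force: [-0.2, -0.5, 0.1]
grip_width: 0.0661
grip_force: 0.0
```

play_rows --increments '[{"travel": [0, 0, 0.15], "twist": [0, 0, 0], "grip": -0.55}, {"travel": [0, 0, 0.4], "twist": [0, 0, 0], "grip": -0.55}, {"travel": [0, 0, 0.8], "twist": [0, 0, 0], "grip": 0}, {"travel": [0, 0, 1], "twist": [0, 0, 0], "grip": 1}]'

```text
clock: 12.7
ee_pos: [0.6255, 0.3211, 0.1236]
ee_rot: [[0.303, 0.953, 0.005], [0.953, -0.303, 0.002], [0.003, 0.004, -1.0]]
contact_force: [0.4, -0.2, 0.3]
grip_width: 0.0307
grip_force: 0.0
```

play_rows --increments '[{"travel": [0, -0.2, 0.5], "twist": [0, 0, 0], "grip": 1}, {"travel": [0, -0.6, 0.9], "twist": [0, 0, 0], "grip": 1}, {"travel": [0, -1, 1], "twist": [0, 0, 0], "grip": 1}]'

```text
clock: 13.08
ee_pos: [0.6256, 0.2009, 0.2442]
ee_rot: [[0.301, 0.954, 0.007], [0.954, -0.301, 0.003], [0.005, 0.006, -1.0]]
contact_force: [0.9, -0.8, -1.2]
grip_width: -0.0001
grip_force: 0.0
```

```bash
python3 rim.py pics/w5.png
```

```text
13.075 [0.6256 0.2009 0.2442] [ 0.9537 -0.3008  0.0057] -9.201141575843131e-05
rim 1912 ((616.7493896484375, 278.5022277832031), (179.464599609375, 109.48551940917969), 71.34083557128906) 0.03324083737704717
floor 8187 ((632.3760986328125, 275.0588684082031), (196.7204132080078, 156.8310546875), 71.25899505615234)
sander 0.57 0.03230175782327804 ((624.7444458007812, 311.3955383300781), (99.28103637695312, 57.750240325927734), 71.88391876220703)
```

View pics/w5.png

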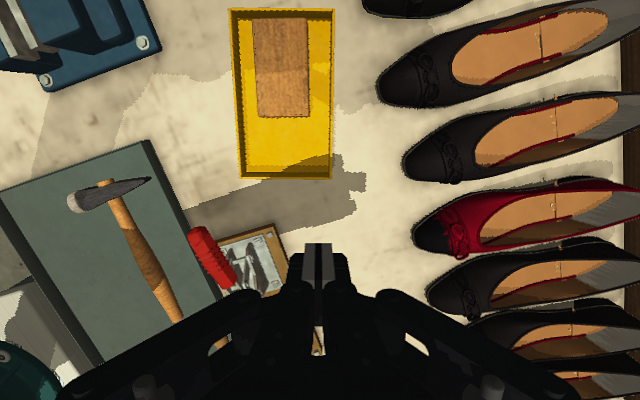

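The sander lies flat in the far end of the tray (282,65), leaving about 70 mm of floor free at (285,145). On to the paddle.

play_rows --increments '[{"travel": [0, -0.5, 0.1], "twist": [0, 0, -0.12], "grip": 1}, {"travel": [0, -1, 0.2], "twist": [0, 0, -0.25], "grip": 1}, {"travel": [0, -1, 0.2], "twist": [0, 0, -0.25], "grip": 1}]'

```text
clock: 13.55
ee_pos: [0.6239, 0.0726, 0.2665]
ee_rot: [[0.549, 0.836, 0.004], [0.836, -0.549, -0.003], [-0.0, 0.005, -1.0]]
contact_force: [0.0, 0.1, 0.6]
grip_width: 0.0002
grip_force: 0.0
```

play_rows --increments '[{"travel": [-0.25, -0.5, 0], "twist": [0, 0, -0.12], "grip": 1}, {"travel": [-0.5, -1, 0], "twist": [0, 0, -0.25], "grip": 1}, {"travel": [-0.5, -1, 0], "twist": [0, 0, -0.25], "grip": 1}]'

```text
clock: 13.92
ee_pos: [0.5608, -0.0437, 0.2644]
ee_rot: [[0.744, 0.668, -0.001], [0.668, -0.744, -0.001], [-0.001, 0.0, -1.0]]
contact_force: [-0.6, 1.1, -0.1]
grip_width: 0.0001
grip_force: 0.0
```

play_rows --increments '[{"travel": [-0.25, -0.5, 0], "twist": [0, 0, -0.12], "grip": 1}, {"travel": [-0.5, -1, 0], "twist": [0, 0, -0.25], "grip": 1}, {"travel": [-0.5, -1, 0], "twist": [0, 0, -0.25], "grip": 1}]'

```text
clock: 14.3
ee_pos: [0.5016, -0.1625, 0.2643]
ee_rot: [[0.891, 0.454, 0.001], [0.454, -0.891, -0.001], [0.0, 0.001, -1.0]]
contact_force: [0.5, 2.3, -0.3]
grip_width: 0.0002
grip_force: 0.0
```

play_rows --increments '[{"travel": [-0.25, -0.5, 0], "twist": [0, 0, -0.12], "grip": 1}, {"travel": [-0.5, -1, 0], "twist": [0, 0, -0.24], "grip": 1}, {"travel": [-0.5, -1, 0], "twist": [0, 0, -0.24], "grip": 1}]'

```text
clock: 14.68
ee_pos: [0.4424, -0.282, 0.2643]
ee_rot: [[0.975, 0.22, 0.001], [0.22, -0.975, -0.002], [0.001, 0.002, -1.0]]
contact_force: [0.5, 0.2, 0.2]
grip_width: -0.0004
grip_force: 0.0
```

play_rows --increments '[{"travel": [-0.5, -0.5, 0], "twist": [0, 0, 0], "grip": 1}, {"travel": [-0.6, -0.6, 0], "twist": [0, 0, 0], "grip": 1}, {"travel": [-0.6, -0.6, 0], "twist": [0, 0, 0], "grip": 1}]'

```text
clock: 15.05
ee_pos: [0.3709, -0.3519, 0.264]
ee_rot: [[0.975, 0.223, 0.001], [0.223, -0.975, -0.0], [0.001, 0.0, -1.0]]
contact_force: [1.1, 0.8, -0.5]
grip_width: -0.0002
grip_force: 0.0
```

```bash
cat > disp.py <<'E'
from h import *
np.set_printoptions(precision=4,suppress=True)
a=np.radians(13); R=np.array([[np.cos(a),np.sin(a)],[-np.sin(a),np.cos(a)]])
D=lambda P:np.c_[(P[:,:2]-[.517,-.311])@R.T,P[:,2]]
s=bot.sense(); print('tcp disp',D(s['ee_pos'][None])[0],s['contact_force'])
p,d=vision.grab_frame("wrist"); cv2.imwrite("pics/wd.png",p); h=cv2.cvtColor(p,cv2.COLOR_BGR2HSV)
m=cv2.inRange(h,(0,160,60),(8,255,255))|cv2.inRange(h,(172,160,60),(180,255,255))
q=D(cloud("wrist",m>0,d)); q=q[(q[:,0]<0)&(abs(q[:,1])<.06)&(q[:,2]>.012)]
if len(q): print('red',len(q),np.percentile(q,[2,50,98],axis=0))
g=D(cloud("wrist",cv2.inRange(h,(45,80,30),(85,255,255))>0,d)); g=g[(abs(g[:,0])<.06)&(abs(g[:,1])<.06)&(g[:,2]>.05)]
if len(g): print('green',len(g),np.percentile(g,[1,50,99],axis=0))
for k in finder.cut_out("wrist","heel_block_0")[:3]:
    q=D(cloud("wrist",k['region'],d)); z=np.median(q[:,2]); t=q[abs(q[:,2]-z)<.004]; print('heel',k['score'],k['rect'],z,cv2.minAreaRect((t[:,:2]*1000).astype(np.float32)))
E
python3 disp.py
```

```text
tcp disp [-0.1515 -0.007   0.264 ] [ 1.0856  0.7762 -0.5212]
red 291 [[-0.1012 -0.0272  0.0603]
 [-0.0989  0.0036  0.0619]
 [-0.0968  0.0344  0.0634]]
green 692 [[-0.0296 -0.0309  0.0563]
 [-0.0136  0.0048  0.0581]
 [ 0.0265  0.0383  0.06  ]]
heel 0.86 [278.8, 3.1, 338.9, 58.3] 0.05193003771909077 ((0.9899120330810547, 4.694969177246094), (59.438602447509766, 49.985984802246094), 89.79591369628906)
```

play_rows --increments '[{"travel": [-0.015, 0.065, -0.4], "twist": [0, 0, 0], "grip": 1}, {"travel": [-0.015, 0.065, -0.8], "twist": [0, 0, 0], "grip": 1}, {"travel": [-0.015, 0.065, -1], "twist": [0, 0, 0], "grip": 1}]'

```text
clock: 15.52
ee_pos: [0.3717, -0.3398, 0.1408]
ee_rot: [[0.973, 0.23, -0.002], [0.23, -0.973, 0.004], [-0.001, -0.004, -1.0]]
contact_force: [-0.3, -0.6, 0.5]
grip_width: 0.0002
grip_force: 0.0
```

play_rows --increments '[{"travel": [0, 0, -0.4], "twist": [0, 0, 0], "grip": 1}, {"travel": [0, 0, -0.8], "twist": [0, 0, 0], "grip": 1}, {"travel": [0, 0, -0.93], "twist": [0, 0, 0], "grip": 1}, {"travel": [0, 0, -0.93], "twist": [0, 0, 0], "grip": 1}]'

```text
clock: 16.02
ee_pos: [0.3715, -0.3409, 0.0303]
ee_rot: [[0.974, 0.229, -0.001], [0.229, -0.974, 0.003], [0.0, -0.003, -1.0]]
contact_force: [0.9, 0.1, 1.4]
grip_width: 0.0002
grip_force: 0.0
```

play_rows --increments '[{"travel": [0.15, 0.035, 0], "twist": [0, 0, 0], "grip": 1}, {"travel": [0.24, 0.056, 0], "twist": [0, 0, 0], "grip": 1}, {"travel": [0.24, 0.056, 0], "twist": [0, 0, 0], "grip": 1}]'

```text
clock: 16.4
ee_pos: [0.3997, -0.3361, 0.0324]
ee_rot: [[0.974, 0.227, 0.001], [0.227, -0.974, -0.001], [0.0, 0.001, -1.0]]
contact_force: [-0.2, -0.5, -0.1]
grip_width: -0.0002
grip_force: 0.0
```

play_rows --increments '[{"travel": [0.08, 0.018, 0], "twist": [0, 0, 0], "grip": 1}, {"travel": [0.16, 0.037, 0], "twist": [0, 0, 0], "grip": 1}, {"travel": [0.24, 0.055, 0], "twist": [0, 0, 0], "grip": 1}, {"travel": [0.32, 0.074, 0], "twist": [0, 0, 0], "grip": 1}, {"travel": [0.4, 0.092, 0], "twist": [0, 0, 0], "grip": 1}, {"travel": [0.45, 0.104, 0], "twist": [0, 0, 0], "grip": 1}, {"travel": [0.45, 0.104, 0], "twist": [0, 0, 0], "grip": 1}]'

```text
clock: 17.27
ee_pos: [0.448, -0.325, 0.0324]
ee_rot: [[0.975, 0.222, -0.005], [0.222, -0.975, -0.001], [-0.005, -0.001, -1.0]]
contact_force: [-9.3, -1.6, 6.8]
grip_width: -0.0004
grip_force: 4.4
```

play_rows --increments '[{"travel": [0.03, 0.007, 0], "twist": [0, 0, 0], "grip": 1}, {"travel": [0.05, 0.011, 0], "twist": [0, 0, 0], "grip": 1}, {"travel": [0.05, 0.011, 0], "twist": [0, 0, 0], "grip": 1}]'

```text
clock: 17.65
ee_pos: [0.4529, -0.3238, 0.0324]
ee_rot: [[0.975, 0.221, -0.006], [0.221, -0.975, -0.0], [-0.006, -0.001, -1.0]]
contact_force: [-10.0, -1.4, 7.7]
grip_width: 0.0002
grip_force: 4.9
```

play_rows --increments '[{"travel": [0.03, 0.007, 0], "twist": [0, 0, 0], "grip": 1}, {"travel": [0.06, 0.013, 0], "twist": [0, 0, 0], "grip": 1}, {"travel": [0.06, 0.013, 0], "twist": [0, 0, 0], "grip": 1}]'

```text
clock: 18.02
ee_pos: [0.4601, -0.3222, 0.0324]
ee_rot: [[0.975, 0.221, -0.006], [0.221, -0.975, -0.0], [-0.006, -0.001, -1.0]]
contact_force: [-10.1, -1.2, 7.2]
grip_width: 0.0002
grip_force: 5.0
```

play_rows --increments '[{"travel": [0.02, 0.005, 0], "twist": [0, 0, 0], "grip": 1}, {"travel": [0.025, 0.006, 0], "twist": [0, 0, 0], "grip": 1}, {"travel": [0.025, 0.006, 0], "twist": [0, 0, 0], "grip": 1}]'

```text
clock: 18.4
ee_pos: [0.4603, -0.3221, 0.0324]
ee_rot: [[0.976, 0.219, -0.01], [0.219, -0.976, -0.0], [-0.01, -0.002, -1.0]]
contact_force: [-13.7, -2.7, 8.4]
grip_width: 0.0
grip_force: 7.1
```

play_rows --increments '[{"travel": [0.025, 0.006, 0], "twist": [0, 0, 0], "grip": 1}, {"travel": [0.025, 0.006, 0], "twist": [0, 0, 0], "grip": 1}]'

```text
clock: 18.65
ee_pos: [0.4602, -0.3221, 0.0324]
ee_rot: [[0.976, 0.218, -0.013], [0.218, -0.976, -0.001], [-0.013, -0.002, -1.0]]
contact_force: [-18.9, -3.2, 11.4]
grip_width: -0.0002
grip_force: 9.4
```

play_rows --increments '[{"travel": [-0.15, -0.035, 0], "twist": [0, 0, 0], "grip": 1}, {"travel": [-0.3, -0.07, 0], "twist": [0, 0, 0], "grip": 1}, {"travel": [-0.45, -0.104, 0], "twist": [0, 0, 0], "grip": 1}, {"travel": [-0.6, -0.139, 0], "twist": [0, 0, 0], "grip": 1}, {"travel": [-0.75, -0.173, 0], "twist": [0, 0, 0], "grip": 1}, {"travel": [-0.75, -0.173, 0], "twist": [0, 0, 0], "grip": 1}]'

```text
clock: 19.4
ee_pos: [0.3806, -0.3408, 0.0322]
ee_rot: [[0.975, 0.221, -0.0], [0.221, -0.975, 0.0], [-0.0, -0.0, -1.0]]
contact_force: [-0.1, 0.1, -0.5]
grip_width: -0.0001
grip_force: 0.0
```

play_rows --increments '[{"travel": [0, 0, 0.4], "twist": [0, 0, 0], "grip": 1}, {"travel": [0, 0, 0.8], "twist": [0, 0, 0], "grip": 1}, {"travel": [0, 0, 1], "twist": [0, 0, 0], "grip": 1}]'

```text
clock: 19.77
ee_pos: [0.384, -0.3408, 0.1542]
ee_rot: [[0.974, 0.226, 0.003], [0.226, -0.974, -0.002], [0.003, 0.002, -1.0]]
contact_force: [-0.2, -0.1, -0.3]
grip_width: -0.0
grip_force: 0.0
```

play_rows --increments '[{"travel": [0, 0, 0.4], "twist": [0, 0, 0], "grip": 0}, {"travel": [0, 0, 0.8], "twist": [0, 0, 0], "grip": -1}, {"travel": [0, 0, 0.9], "twist": [0, 0, 0], "grip": -1}, {"travel": [0, 0, 0.9], "twist": [0, 0, 0], "grip": -1}, {"travel": [0, 0, 0.9], "twist": [0, 0, 0], "grip": -1}]'

```text
clock: 20.4
ee_pos: [0.3817, -0.3393, 0.2585]
ee_rot: [[0.974, 0.225, -0.002], [0.225, -0.974, 0.002], [-0.002, -0.002, -1.0]]
contact_force: [-0.5, -0.4, -0.4]
grip_width: 0.0854
grip_force: 0.0
```

```bash
python3 disp.py
```

```text
tcp disp [-0.1382  0.0029  0.2585] [-0.5006 -0.3584 -0.3939]
red 306 [[-0.1033 -0.0289  0.0328]
 [-0.1009  0.0017  0.062 ]
 [-0.0985  0.0324  0.0636]]
green 720 [[-0.0323 -0.0327  0.0533]
 [-0.0178  0.0018  0.0582]
 [ 0.0261  0.0362  0.06  ]]
heel 0.81 [287.7, 0.0, 351.2, 11.4] 0.032329783698227255 ((38.67877197265625, 1.407369613647461), (59.73311233520508, 9.538514137268066), 89.87712097167969)
heel 0.63 [291.9, 19.8, 348.8, 71.1] 0.04677253644537521 ((-2.5238704681396484, 1.0870399475097656), (60.34189224243164, 49.87177658081055), 89.8116455078125)
```

View pics/wd.png

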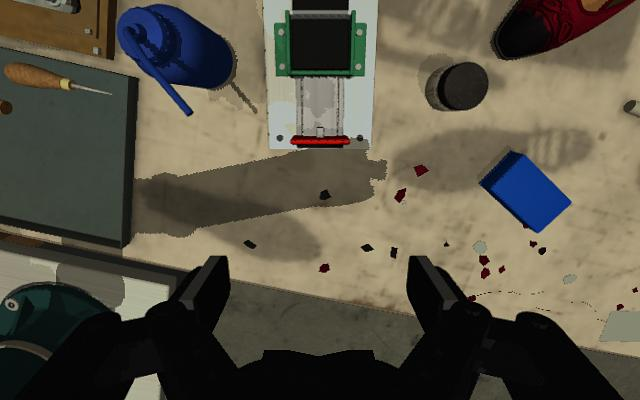

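The view shows the paddle back at rest (320,141), the spare still in the magazine (320,45), and the new block just beyond it at the top edge (320,5).

play_rows --increments '[{"travel": [0.45, 0.1, 0], "twist": [0, 0, 0], "grip": -1}, {"travel": [0.85, 0.19, 0], "twist": [0, 0, 0], "grip": -1}, {"travel": [0.85, 0.19, 0], "twist": [0, 0, 0], "grip": -1}, {"travel": [0.85, 0.19, 0], "twist": [0, 0, 0], "grip": -1}]'

```text
clock: 21.0
ee_pos: [0.4828, -0.3176, 0.2587]
ee_rot: [[0.975, 0.224, -0.003], [0.224, -0.975, 0.0], [-0.003, -0.001, -1.0]]
contact_force: [-0.3, -0.4, 0.0]
grip_width: 0.085
grip_force: 0.0
```

```bash
python3 disp.py
```

```text
tcp disp [-0.0348  0.0012  0.2587] [-0.3378 -0.3782  0.0301]
red 247 [[-0.1034 -0.029   0.0545]
 [-0.1008 -0.0003  0.0625]
 [-0.0986  0.0332  0.064 ]]
green 603 [[-0.0325 -0.0324  0.0521]
 [-0.0164  0.0064  0.0587]
 [ 0.0261  0.0369  0.0606]]
heel 0.86 [288.6, 67.5, 348.3, 115.3] 0.03314617456620811 ((56.03290557861328, 1.6040573120117188), (59.75498580932617, 48.7828483581543), 89.68502807617188)
heel 0.59 [290.1, 119.7, 344.3, 164.9] 0.047559295874300966 ((-2.0742626190185547, 2.7737674713134766), (60.285831451416016, 48.57535934448242), 89.79269409179688)
heel 0.27 [416.8, 150.3, 472.7, 198.8] 0.0586028530571136 ((-43.809574127197266, -151.5318603515625), (47.926082611083984, 47.4509162902832), 5.147328853607178)
```

play_rows --increments '[{"travel": [0.4, 0.09, -0.2], "twist": [0, 0, 0], "grip": -1}, {"travel": [0.76, 0.18, -0.6], "twist": [0, 0, 0], "grip": -1}, {"travel": [0.76, 0.18, -0.95], "twist": [0, 0, 0], "grip": -1}, {"travel": [0.76, 0.18, -0.95], "twist": [0, 0, 0], "grip": -1}, {"travel": [0.76, 0.18, -0.95], "twist": [0, 0, 0], "grip": -1}]'

```text
clock: 21.72
ee_pos: [0.5741, -0.2981, 0.1476]
ee_rot: [[0.975, 0.222, 0.001], [0.222, -0.975, -0.002], [0.001, 0.002, -1.0]]
contact_force: [0.7, -0.0, -0.6]
grip_width: 0.0855
grip_force: 0.0
```

```bash
python3 disp.py
```

```text
tcp disp [ 0.0585 -0.0003  0.1476] [ 0.7391 -0.0271 -0.5593]
red 8 [[-0.0999 -0.0305  0.0261]
 [-0.0988  0.0341  0.0346]
 [-0.0977  0.0346  0.0478]]
green 837 [[-0.031  -0.0325  0.0552]
 [-0.0133  0.0013  0.0589]
 [ 0.028   0.0369  0.0604]]
heel 0.93 [275.5, 165.6, 352.4, 224.9] 0.033198354634444316 ((58.002098083496094, 2.311481475830078), (60.31144714355469, 49.948883056640625), 89.4094009399414)
heel 0.66 [282.9, 245.3, 349.4, 287.9] 0.04794257125188042 ((-3.0841293334960938, 2.2836074829101562), (43.11207962036133, 59.835662841796875), 0.9497265815734863)
```

play_rows --increments '[{"travel": [0, 0.018, -0.4], "twist": [0, 0, 0], "grip": -1}, {"travel": [0, 0.018, -0.75], "twist": [0, 0, 0], "grip": -1}, {"travel": [0, 0.018, -0.9], "twist": [0, 0, 0], "grip": -1}, {"travel": [0, 0.018, -0.9], "twist": [0, 0, 0], "grip": -1}]'

```text
clock: 22.32
ee_pos: [0.575, -0.2944, 0.0383]
ee_rot: [[0.975, 0.224, 0.0], [0.224, -0.975, -0.0], [0.0, 0.0, -1.0]]
contact_force: [0.1, -0.0, 0.1]
grip_width: 0.0855
grip_force: 0.0
```

play_rows --increments '[{"travel": [0, 0, -0.1], "twist": [0, 0, 0], "grip": -1}, {"travel": [0, 0, -0.22], "twist": [0, 0, 0], "grip": -1}, {"travel": [0, 0, -0.22], "twist": [0, 0, 0], "grip": -1}, {"travel": [0, 0, -0.22], "twist": [0, 0, 0], "grip": 0.5}, {"travel": [0, 0, -0.22], "twist": [0, 0, 0], "grip": 0.5}, {"travel": [0, 0, -0.22], "twist": [0, 0, 0], "grip": 0.5}, {"travel": [0, 0, -0.22], "twist": [0, 0, 0], "grip": 0.5}, {"travel": [0, 0, -0.22], "twist": [0, 0, 0], "grip": 0.5}]'

```text
clock: 23.32
ee_pos: [0.5755, -0.2946, 0.0123]
ee_rot: [[0.975, 0.224, 0.001], [0.224, -0.975, -0.001], [0.001, 0.001, -1.0]]
contact_force: [0.1, -0.6, 6.0]
grip_width: 0.0582
grip_force: 66.4
```

play_rows --increments '[{"travel": [0, 0, 0.3], "twist": [0, 0, 0], "grip": 0.5}, {"travel": [0, 0, 0.7], "twist": [0, 0, 0], "grip": 0.5}, {"travel": [0, 0, 1], "twist": [0, 0, 0], "grip": 0.5}]'

```text
clock: 23.7
ee_pos: [0.575, -0.2937, 0.1326]
ee_rot: [[0.974, 0.225, -0.0], [0.225, -0.974, 0.0], [-0.0, -0.0, -1.0]]
contact_force: [0.9, 0.3, -0.7]
grip_width: 0.0585
grip_force: 65.8
```

play_rows --increments '[{"travel": [0.1, 0.2, 0.5], "twist": [0, 0, 0], "grip": 0.5}, {"travel": [0.2, 0.6, 0.9], "twist": [0, 0, 0.1], "grip": 0.5}, {"travel": [0.2, 1, 0.9], "twist": [0, 0, 0.2], "grip": 0.5}]'

```text
clock: 24.08
ee_pos: [0.6013, -0.1748, 0.2429]
ee_rot: [[0.906, 0.424, 0.007], [0.424, -0.906, -0.003], [0.005, 0.005, -1.0]]
contact_force: [0.8, 0.1, -1.2]
grip_width: 0.0586
grip_force: 65.8
```

play_rows --increments '[{"travel": [0, 0.5, 0], "twist": [0, 0, 0.13], "grip": 0.5}, {"travel": [0, 1, 0], "twist": [0, 0, 0.27], "grip": 0.5}, {"travel": [0, 1, 0], "twist": [0, 0, 0.27], "grip": 0.5}]'

```text
clock: 24.45
ee_pos: [0.5988, -0.0457, 0.2379]
ee_rot: [[0.745, 0.667, -0.003], [0.667, -0.745, 0.005], [0.001, -0.006, -1.0]]
contact_force: [0.1, -0.6, -0.5]
grip_width: 0.0584
grip_force: 65.8
```

play_rows --increments '[{"travel": [0, 0.5, 0], "twist": [0, 0, 0.13], "grip": 0.5}, {"travel": [0, 1, 0], "twist": [0, 0, 0.27], "grip": 0.5}, {"travel": [0, 1, 0], "twist": [0, 0, 0.27], "grip": 0.5}]'

```text
clock: 24.82
ee_pos: [0.5985, 0.073, 0.2381]
ee_rot: [[0.531, 0.847, -0.002], [0.847, -0.531, 0.003], [0.002, -0.004, -1.0]]
contact_force: [-0.8, -0.3, -1.2]
grip_width: 0.0587
grip_force: 65.8
```

play_rows --increments '[{"travel": [0, 0.4, 0], "twist": [0, 0, 0.13], "grip": 0.5}, {"travel": [0, 0.8, 0], "twist": [0, 0, 0.25], "grip": 0.5}, {"travel": [0, 0.8, -0.3], "twist": [0, 0, 0.25], "grip": 0.5}, {"travel": [0, 0.8, -0.5], "twist": [0, 0, 0.25], "grip": 0.5}, {"travel": [0, 0.8, -0.5], "twist": [0, 0, 0.25], "grip": 0.5}]'

```text
clock: 25.45
ee_pos: [0.5973, 0.1602, 0.1774]
ee_rot: [[0.305, 0.952, -0.005], [0.952, -0.305, -0.002], [-0.004, -0.004, -1.0]]
contact_force: [-1.0, 0.2, -0.5]
grip_width: 0.0588
grip_force: 65.7
```

```bash
cat >> rim.py <<'E'
for k in finder.cut_out("wrist","heel_block_0")[:2]:
    q=cloud("wrist",k['region'],d); z=np.median(q[:,2]); t=q[abs(q[:,2]-z)<.004]; print('heel',k['score'],z,cv2.minAreaRect((t[:,:2]*1000).astype(np.float32)))
E
python3 rim.py pics/w6.png
```

```text
25.45 [0.5973 0.1602 0.1774] [ 0.9523 -0.3052 -0.0039] 0.058775198786930764
rim 1731 ((607.3824462890625, 263.7386474609375), (119.92108154296875, 109.54692840576172), 72.05661010742188) 0.033498830078054986
floor 10708 ((605.4752197265625, 266.2491455078125), (130.2998046875, 121.98179626464844), 71.90838623046875)
sander 0.7 0.03499316835543034 ((617.9341430664062, 297.7465515136719), (48.53491973876953, 57.673831939697266), 73.11084747314453)
heel 0.86 0.20054041767565547 ((598.338134765625, 158.75473022460938), (50.56159591674805, 60.908363342285156), 72.60671997070312)
```

play_rows --increments '[{"travel": [0.01, 0.35, -0.2], "twist": [0, 0, 0], "grip": 0.5}, {"travel": [0.01, 0.69, -0.5], "twist": [0, 0, 0], "grip": 0.5}, {"travel": [0.01, 0.69, -0.8], "twist": [0, 0, 0], "grip": 0.5}, {"travel": [0.01, 0.69, -0.8], "twist": [0, 0, 0], "grip": 0.5}, {"travel": [0.01, 0.69, -0.8], "twist": [0, 0, 0], "grip": 0.5}]'

```text
clock: 26.22
ee_pos: [0.602, 0.2437, 0.0855]
ee_rot: [[0.305, 0.952, 0.003], [0.952, -0.305, 0.0], [0.001, 0.003, -1.0]]
contact_force: [0.2, -0.3, -0.4]
grip_width: 0.0585
grip_force: 65.7
```

```bash
python3 rim.py pics/w7.png
```

```text
26.225 [0.602  0.2437 0.0855] [ 0.9524 -0.3047  0.0029] 0.05848308935483614
rim 3328 ((616.5392456054688, 296.62481689453125), (159.82774353027344, 109.98670196533203), 72.15274047851562) 0.032339220693076
floor 16183 ((613.9756469726562, 290.22418212890625), (181.03115844726562, 127.49822235107422), 72.1336669921875)
sander 0.68 0.03286089740429843 ((622.7275390625, 322.5050048828125), (100.34026336669922, 58.018104553222656), 72.88365173339844)
heel 0.59 0.10576224614133639 ((600.1679077148438, 241.54425048828125), (51.02309799194336, 59.821170806884766), 72.35114288330078)
```

play_rows --increments '[{"travel": [0, 0, -0.2], "twist": [0, 0, 0], "grip": 0.5}, {"travel": [0, 0, -0.4], "twist": [0, 0, 0], "grip": 0.5}, {"travel": [0, 0, -0.55], "twist": [0, 0, 0], "grip": 0.5}, {"travel": [0, 0, -0.62], "twist": [0, 0, 0], "grip": 0.5}, {"travel": [0, 0, -0.62], "twist": [0, 0, 0], "grip": 0.5}]'

```text
clock: 27.0
ee_pos: [0.6003, 0.2447, 0.009]
ee_rot: [[0.303, 0.953, -0.0], [0.953, -0.303, -0.0], [-0.0, -0.0, -1.0]]
contact_force: [0.5, -0.4, -0.6]
grip_width: 0.0587
grip_force: 65.7
```

play_rows --increments '[{"travel": [0, 0, -0.02], "twist": [0, 0, 0], "grip": 0.5}, {"travel": [0, 0, -0.035], "twist": [0, 0, 0], "grip": 0.5}, {"travel": [0, 0, -0.035], "twist": [0, 0, 0], "grip": 0.5}]'

```text
clock: 27.38
ee_pos: [0.6003, 0.245, 0.0051]
ee_rot: [[0.303, 0.953, 0.0], [0.953, -0.303, 0.0], [0.0, 0.0, -1.0]]
contact_force: [-0.2, -0.2, -0.7]
grip_width: 0.0585
grip_force: 65.7
```

play_rows --increments '[{"travel": [0, 0, -0.015], "twist": [0, 0, 0], "grip": 0.5}, {"travel": [0, 0, -0.02], "twist": [0, 0, 0], "grip": 0.5}, {"travel": [0, 0, -0.02], "twist": [0, 0, 0], "grip": 0.5}]'

```text
clock: 27.75
ee_pos: [0.6005, 0.245, 0.0033]
ee_rot: [[0.303, 0.953, 0.0], [0.953, -0.303, 0.001], [0.001, 0.0, -1.0]]
contact_force: [-0.7, 0.5, 4.6]
grip_width: 0.0588
grip_force: 66.4
```

play_rows --increments '[{"travel": [0, 0, 0], "twist": [0, 0, 0], "grip": -0.6}, {"travel": [0, 0, 0], "twist": [0, 0, 0], "grip": -0.6}, {"travel": [0, 0, 0], "twist": [0, 0, 0], "grip": -0.6}, {"travel": [0, 0, 0], "twist": [0, 0, 0], "grip": -0.6}]'

```text
clock: 28.25
ee_pos: [0.6002, 0.2448, 0.0023]
ee_rot: [[0.303, 0.953, -0.0], [0.953, -0.303, -0.0], [-0.0, -0.0, -1.0]]
contact_force: [-1.0, 0.3, -0.0]
grip_width: 0.0684
grip_force: 0.0
```

play_rows --increments '[{"travel": [0, 0, 0.1], "twist": [0, 0, 0], "grip": -0.6}, {"travel": [0, 0, 0.3], "twist": [0, 0, 0], "grip": -0.6}, {"travel": [0, 0, 0.7], "twist": [0, 0, 0], "grip": -0.6}, {"travel": [0, 0, 1], "twist": [0, 0, 0], "grip": -0.6}]'

```text
clock: 28.75
ee_pos: [0.6009, 0.2448, 0.125]
ee_rot: [[0.303, 0.953, 0.002], [0.953, -0.303, 0.0], [0.001, 0.002, -1.0]]
contact_force: [0.7, 0.5, 0.3]
grip_width: 0.0683
grip_force: 0.0
```

play_rows --increments '[{"travel": [0, -0.4, 0.5], "twist": [0, 0, 0], "grip": -0.6}, {"travel": [0, -0.8, 1], "twist": [0, 0, 0], "grip": -0.6}, {"travel": [0, -0.8, 1], "twist": [0, 0, 0], "grip": -0.6}, {"travel": [0, -0.8, 1], "twist": [0, 0, 0], "grip": -0.6}, {"travel": [0, -0.8, 1], "twist": [0, 0, 0], "grip": -0.6}]'

```text
clock: 29.38
ee_pos: [0.5989, 0.1513, 0.2406]
ee_rot: [[0.3, 0.954, -0.003], [0.954, -0.3, 0.001], [-0.0, -0.003, -1.0]]
contact_force: [0.2, -0.3, -0.5]
grip_width: 0.0684
grip_force: 0.0
```

```bash
python3 rim.py pics/w8.png; python3 - <<'E'
import cv2
from h import *
a=cv2.imread("pics/w8.png"); t,_=vision.grab_frame("top")
b=cv2.resize(t[140:260,130:430],(640,256)); cv2.imwrite("pics/final.png",cv2.resize(np.vstack([a[:320],b]),(640,576)))
E
```

```text
29.375 [0.5989 0.1513 0.2406] [ 0.9539 -0.3002 -0.0034] 0.0683719635864667
rim 1121 ((606.7824096679688, 268.2904052734375), (129.92550659179688, 109.6674575805664), 72.19014739990234) 0.03158481720442757
floor 5516 ((606.262939453125, 273.9095764160156), (135.67037963867188, 119.305419921875), 71.80856323242188)
sander 0.67 0.03158609400656631 ((615.8892211914062, 301.6808776855469), (58.86067581176758, 57.236053466796875), 72.67922973632812)
heel 0.64 0.022808157044400645 ((598.7845458984375, 241.34988403320312), (49.17877197265625, 59.192840576171875), 72.3963623046875)
```

View pics/final.png

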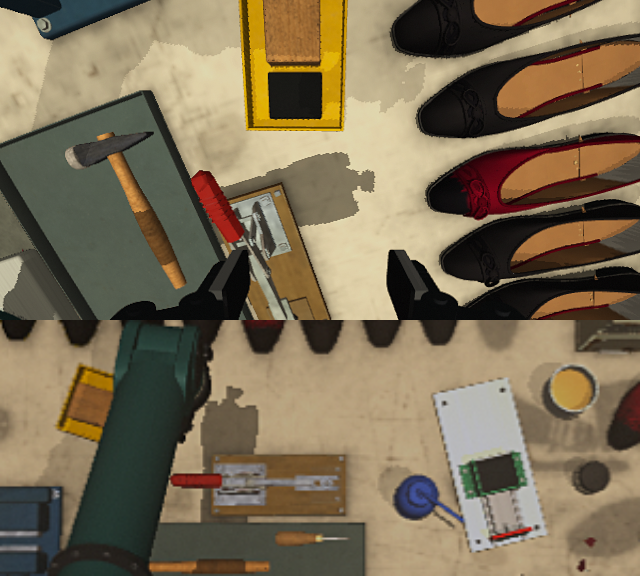

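The heel block (295,95) lies flat beside the sander (292,30) on the tray floor. The outfeed plate is empty, the spare is still in the magazine, the paddle is back at rest, and the bottle, pot and jar haven't been moved. Handing in.

```bash
python3 -c "
from bench import bot
print(bot.close_job())"
```

```text
the job is handed in; nothing more can be done
None
```

The job is handed in, though the hand-in gave no verdict: the sanding block and one heel block lie flat side by side in the yellow tray, the paddle has sprung back, the spare is still in the dispenser, and the bottle, pot and jar were left alone; it took about 30 s.

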